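# Sample vials back into their own colour-coded stands

## Robot

A 6-joint arm with a two-finger parallel gripper is mounted at the origin on a cart in front of the work surface, level with it; the furniture and walls round the work are solid. World frame = base frame: x ahead of the robot, y to its left, z up, the work surface at z = 0. Lengths are in m, angles in rad, forces in N, time in s.
With the tool pointing down it reaches from about 0.275 to 0.875 m from the base axis. Payload 12.5 kg.
Tool frame: the origin (TCP) lies between the finger pads, 19 mm behind the fingertips; this is the grasp point; z points along the fingers, y is the line along which they close (so a half turn about z gives the same grasp; the last joint's range is limited). The gripper opens to 85 mm and grips with 20 to 120 N. Pads are 22 mm wide; open, the fingers measure 114 mm over their backs; the gripper's body (76 mm by 85 mm) begins 54 mm behind the grasp point. The pads swing forward as they close: fully open they stand 13 mm farther back than shut.
Start: joints at [1.016, 0.351, 1.652, -0, 1.139, -0.085], TCP at [0.249, 0.49, 0.25] pointing down, gripper open.
Joint ranges: [-2.75, 2.75], [-0.79, 2.1], [0.01, 2.65], [-1.57, 4.71], [0.07, 3.14], [-2.87, 2.87]. Speed limits (rad/s): [2.22, 2.22, 2.79, 3.14, 3.14, 3.14].

## Interface

Orientations are given as a 3x3 rotation matrix whose columns are the frame's x, y, z axes.
In Python, from bench import manip gives the robot as it stands. Calls block until the motion is done:
- manip.move_ptp(position, orientation): joint-space move of the TCP to a pose.
- manip.move_l(position, attitude=None, max_speed=0.15): straight line of the TCP; attitude=None keeps the orientation; max_speed is the mean speed in m/s.
- manip.move_j(angles): joint-space move.
- manip.set_gripper(opening, effort=None): opening from 0.0 (shut) to 1.0 (fully open); effort is the grip in N (None keeps the last); returns when the fingers have stopped.
- manip.dwell(seconds).
- manip.inverse_kinematics(position, orientation): joint angles nearest the present ones, or None.
- manip.grab_frame(name): name is "scene" or "side" or "wrist"; returns (picture, depth): 400x640x3 uint8, red, green, blue; 400x640 float32, m along the optical axis (not along the pixel's ray), 0 where there is no reading.
- manip.get_calibration(name): a dict with "camera_matrix" (3x3 intrinsics, pixels), "k1" (the pictures are not rectified: a ray, as slopes to the right and down, at radius r is drawn at 1 + k1 r^2 times it, then the intrinsics apply), "R" (3x3) and "t" (3): a world point X has camera coordinates R X + t. Camera axes: x right, y down, z forward; pixel columns grow to the right and rows downward; lengths in m; the calibration is good to about 2 mm. A picture is of the moment at which its call begins: read the wrist's pose just before it. get_calibration takes no time and is no camera call; for the wrist camera it gives the pose at the moment of the call.
A pose or a line that the arm cannot do raises manip.Unreachable and nothing moves.
- manip.sign_off(): hands the job in; it is judged then, once.
Trained networks look in the newest picture that a camera, given by its name, has taken for a name from the list of things; names that differ only in an ending like _2 or _b are one class to them, and where a whole thing is asked for, a point or a joint stands for the part that bears it (a point fixed in the world has none). Each returns a list of dicts, best first, with "confidence" (0 to 1); they miss things now and then, are a little off and sometimes report something else, mostly with a low value. They report only what shows in the picture. A call takes as long as a camera call. They do not tell look-alikes from the thing itself.
- manip.look_for(camera, name): "at" ([x, y, z] in m, in world coordinates, good to about 4 mm: the middle of the surface that is visible of it).
Readings, each from a call of its own:
- manip.current_time(): time.
- manip.current_qpos(): joint angles.
- manip.current_joint_vel(): joint speeds.
- manip.current_joint_torque(): joint torques, N m.
- manip.current_ee_pos(): TCP position.
- manip.current_tcp_rot(): TCP orientation.
- manip.current_force(): force on the tool from outside, world axes, zero at the start.
- manip.current_ft_torque(): the same for the moment, N m.
- manip.current_grip_width(): opening from 0.0 (shut) to 1.0 (fully open).
- manip.current_grip_force(): force on a finger pad.
Only numpy, scipy, OpenCV 4.12 (cv2) and the standard library are available. Lean on these libraries where they do the work, as an engineer would, in place of code of your own. Each camera call takes 0.05 s, during which the arm holds its last target. There are 200 camera calls.

## Task

Four sample vials were put back into each other's stands. Swap them round until every vial stands upright and fully down in the stand whose coloured mouth matches its cap (blue, white, green, red); the stand with the black mouth is a spare, free for parking a vial on the way, and is empty again at the end. Keep the vials upright, lower them in rather than dropping them, and leave the glass beaker where it is.

Things in the scene. Friction and masses are not known exactly. Their poses are not given: they have to be found in the camera images.
- vial_blue: Cream-coloured vial with a blue cap; it belongs in the blue stand. Round, 25 mm in diameter, 67 mm tall, 30 to 60 g; the fixed cap is the top 14 mm, as wide as the body. Origin: centre of the underside; z towards the cap; yaw means nothing. Seated, its upper 44 mm stand above the stand's mouth: grip it there from above, TCP about 50 mm above its origin.
- vial_white: Orange-brown vial with a white cap; it belongs in the white stand. Round, 25 mm in diameter, 67 mm tall, 30 to 60 g; the fixed cap is the top 14 mm, as wide as the body. Origin: centre of the underside; z towards the cap; yaw means nothing. Seated, its upper 44 mm stand above the stand's mouth: grip it there from above, TCP about 50 mm above its origin.
- vial_green: White vial with a green cap; it belongs in the green stand. Round, 25 mm in diameter, 67 mm tall, 30 to 60 g; the fixed cap is the top 14 mm, as wide as the body. Origin: centre of the underside; z towards the cap; yaw means nothing. Seated, its upper 44 mm stand above the stand's mouth: grip it there from above, TCP about 50 mm above its origin.
- vial_red: White vial with a red cap; it belongs in the red stand. Round, 25 mm in diameter, 67 mm tall, 30 to 60 g; the fixed cap is the top 14 mm, as wide as the body. Origin: centre of the underside; z towards the cap; yaw means nothing. Seated, its upper 44 mm stand above the stand's mouth: grip it there from above, TCP about 50 mm above its origin.
- stand_blue: Stand of the blue-capped vial. Turned grey metal vial stand with a blue plastic funnel mouth, fixed: foot 78 mm across, 32 mm high. Round upright well on its axis: 34 mm bore, flat bottom 9 mm above the bench; the top 10 mm widen to 51 mm inside, 64 mm outside. A seated vial's top is 76 mm above the bench. Origin: on the axis at bench height, z up; yaw means nothing.
- stand_white: Stand of the white-capped vial. Turned grey metal vial stand with a white plastic funnel mouth, fixed: foot 78 mm across, 32 mm high. Round upright well on its axis: 34 mm bore, flat bottom 9 mm above the bench; the top 10 mm widen to 51 mm inside, 64 mm outside. A seated vial's top is 76 mm above the bench. Origin: on the axis at bench height, z up; yaw means nothing.
- stand_green: Stand of the green-capped vial. Turned grey metal vial stand with a green plastic funnel mouth, fixed: foot 78 mm across, 32 mm high. Round upright well on its axis: 34 mm bore, flat bottom 9 mm above the bench; the top 10 mm widen to 51 mm inside, 64 mm outside. A seated vial's top is 76 mm above the bench. Origin: on the axis at bench height, z up; yaw means nothing.
- stand_red: Stand of the red-capped vial. Turned grey metal vial stand with a red plastic funnel mouth, fixed: foot 78 mm across, 32 mm high. Round upright well on its axis: 34 mm bore, flat bottom 9 mm above the bench; the top 10 mm widen to 51 mm inside, 64 mm outside. A seated vial's top is 76 mm above the bench. Origin: on the axis at bench height, z up; yaw means nothing.
- stand_black: Spare stand, empty at the start; a vial may be parked in it. Turned grey metal vial stand with a black plastic funnel mouth, fixed: foot 78 mm across, 32 mm high. Round upright well on its axis: 34 mm bore, flat bottom 9 mm above the bench; the top 10 mm widen to 51 mm inside, 64 mm outside. A seated vial's top is 76 mm above the bench. Origin: on the axis at bench height, z up; yaw means nothing.
- glass_beaker: Small clear glass beaker standing loose and empty on the bench among the stands, 68 mm in diameter, 72 mm tall, about 80 g. Leave it where it stands. Origin: centre of its underside; z up.
Mind the look-alikes: they are no part of the job. What is shaped like the vial_red but purple is not meant.

How it is judged:
At the end, for the whole second after the job is handed in: Each vial is in the stand of its cap's colour: within 10 mm of the stand's axis, its underside 6 to 12 mm above the bench (on the bottom of the well), within about 5 degrees of upright, at rest, let go; black stand empty. The beaker is upright, within 25 mm of where it stood (horizontal distance between vial_blue and stand_blue below 0.01 m and z of vial_blue in the frame of stand_blue between 0.006 and 0.012 m and angle between each of vial_blue, vial_white, vial_green, vial_red's own z axis and vertical below 0.08 rad and linear speed of each of vial_blue, vial_white, vial_green, vial_red below 0.02 m/s and horizontal distance between vial_white and stand_white below 0.01 m and z of vial_white in the frame of stand_white between 0.006 and 0.012 m and horizontal distance between vial_green and stand_green below 0.01 m and z of vial_green in the frame of stand_green between 0.006 and 0.012 m and horizontal distance between vial_red and stand_red below 0.01 m and z of vial_red in the frame of stand_red between 0.006 and 0.012 m and distance of glass_beaker from where it was at the start of the episode below 0.025 m and angle between glass_beaker's own z axis and vertical below 0.1 rad); the robot touches nothing.
It fails at once if a vial is tipped by more than about 40 degrees (angle between any of vial_blue, vial_white, vial_green, vial_red's own z axis and vertical above 0.7 rad).
It fails at once if a vial is dropped (falls freely by more than about 30 mm) ((linear speed of vial_blue above 0.75 m/s and contact force between the fingers and vial_blue below 0.05 N) or (linear speed of vial_white above 0.75 m/s and contact force between the fingers and vial_white below 0.05 N) or (linear speed of vial_green above 0.75 m/s and contact force between the fingers and vial_green below 0.05 N) or (linear speed of vial_red above 0.75 m/s and contact force between the fingers and vial_red below 0.05 N)).
It fails at once if the glass beaker is pushed more than 25 mm from where it stood, or knocked over (distance of glass_beaker from where it was at the start of the episode above 0.025 m or angle between glass_beaker's own z axis and vertical above 0.35 rad).
It also fails if it takes over 120 s, if anything falls off the work surface, if the arm or the gripper's body presses on something with over 40 N, if the wrist force passes 120 N, or if a joint passes its speed limit or range.

## Working session

There is one attempt and no reset: what is moved stays moved. The work goes in short steps, each a Python script; the robot and the scene stay as the last script left them, time stands still between calls to the robot, and variables do not carry over. Pictures are saved under pics/ and viewed, at most 14 in all, crops included, and the job is handed in when it is done.

```bash
mkdir -p pics; ls; python3 - <<'E'
from bench import manip
import cv2
for c in ("scene","side"):
    im,d=manip.grab_frame(c); cv2.imwrite(f"pics/{c}0.png",im[:,:,::-1])
    for n in ["vial_blue","vial_white","vial_green","vial_red","stand_blue","stand_white","stand_green","stand_red","stand_black","glass_beaker"]:
        print(c,n,[(([round(float(v),3) for v in r["at"]]),round(r["confidence"],2)) for r in manip.look_for(c,n)])
print(manip.current_time())
E
```

```text
pics
scene vial_blue []
scene vial_white [([0.441, 0.359, 0.053], 0.55)]
scene vial_green []
scene vial_red [([0.582, -0.406, 0.043], 0.65), ([0.423, -0.07, 0.051], 0.47)]
scene stand_blue [([0.457, -0.218, 0.008], 0.85)]
scene stand_white [([0.416, -0.078, 0.012], 0.83), ([0.575, -0.297, 0.045], 0.21)]
scene stand_green [([0.433, 0.348, 0.008], 0.83), ([0.574, -0.295, 0.043], 0.46)]
scene stand_red [([0.422, 0.142, 0.01], 0.78), ([0.588, -0.151, 0.008], 0.43)]
scene stand_black [([0.591, -0.153, 0.01], 0.67)]
scene glass_beaker [([0.424, -0.072, 0.053], 0.21)]
side vial_blue [([0.436, 0.161, 0.058], 0.46)]
side vial_white [([0.439, 0.375, 0.058], 0.8)]
side vial_green [([0.465, -0.195, 0.049], 0.43)]
side vial_red [([0.425, -0.055, 0.058], 0.58)]
side stand_blue [([0.467, -0.189, 0.011], 0.51)]
side stand_white [([0.431, -0.045, 0.007], 0.61), ([0.469, -0.188, 0.011], 0.45)]
side stand_green [([0.435, 0.158, 0.054], 0.58)]
side stand_red [([0.43, 0.169, 0.012], 0.57)]
side stand_black [([0.589, -0.135, 0.016], 0.91)]
side glass_beaker [([0.587, -0.272, 0.047], 0.89)]
1.1
```

View pics/scene0.png

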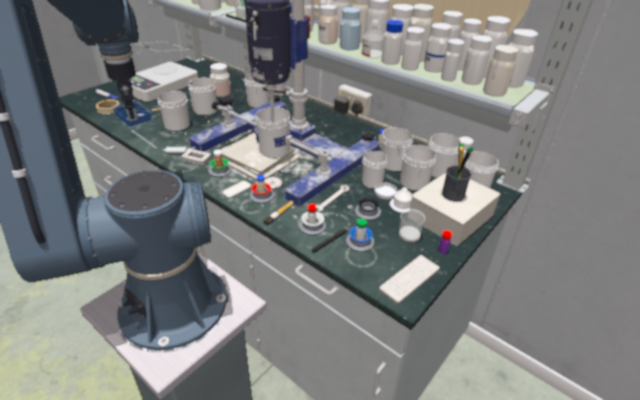

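View pics/side0.png

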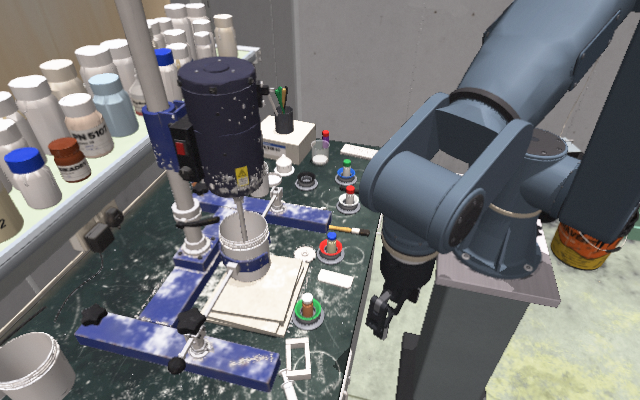

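The side picture shows the vials: white cap in the green stand (308,305), blue cap in red (331,243), red cap in white (349,195) and green cap in blue (346,168). The black stand (306,180) is empty and the beaker is at (320,152). There are two red caps: the one at (349,195) is white-bodied and in the white stand, so it fits. The one at (325,138), scene (446,240), is purple and isn't meant. Next I'll check for overhead obstacles and the tool orientation.

```bash
cat > h.py <<'E'
from bench import manip
import numpy as np, cv2
def cloud(c):
    K=manip.get_calibration(c); im,d=manip.grab_frame(c)
    A=np.array(K["camera_matrix"],float); R=np.array(K["R"]);t=np.array(K["t"])
    v,u=np.mgrid[:400,:640]
    # invert radial scale: undistortPoints with k1 only
    p=cv2.undistortPoints(np.stack([u,v],-1).reshape(-1,1,2).astype(np.float64),A,np.array([K["k1"],0,0,0.])).reshape(400,640,2)
    X=np.dstack([p[...,0]*d,p[...,1]*d,d]); W=(X-t)@R
    W[d<=0]=np.nan
    return im,W
E
python3 - <<'E'
from h import *
print(np.round(manip.current_tcp_rot(),2))
P=[]
for c in("scene","side"):
    im,W=cloud(c);P.append(W.reshape(-1,3))
P=np.vstack(P);P=P[~np.isnan(P).any(1)]
xs=np.arange(.3,.8,.05);ys=np.arange(.5,-.5,-.05)
print("max z cm; cols x",np.round(xs,2))
for y in ys:
    r=[]
    for x in xs:
        m=(abs(P[:,0]-x-.025)<.025)&(abs(P[:,1]-y-.025)<.025)&(P[:,2]<.9)
        r.append(f"{P[m,2].max()*100:4.0f}" if m.any() else "  --")
    print(f"{y:5.2f}",*r)
E
cat >> /dev/null <<E
E
```

```text
[[-0.89  0.45 -0.  ]
 [ 0.45  0.89  0.  ]
 [ 0.    0.   -1.  ]]
max z cm; cols x [0.3  0.35 0.4  0.45 0.5  0.55 0.6  0.65 0.7  0.75]
 0.50   52    2    3    5    5   15   16   15    5    5
 0.45   55    2    3    5    5    5   15    5    5    5
 0.40   51    1    3    4    4    4   11    3    4    5
 0.35    0    1    8    8    4    4   12   46    5    4
 0.30    0    1    4    4    4   54   55   54   64   64
 0.25    0    1    1    4   54   55   55   54   64   64
 0.20    0    1    1    4   51   54   55   54   19    9
 0.15    0    1    8    3    2    0   11    1    5    5
 0.10    0    1    8    3    1    0   11    0    5    5
 0.05    1    1    1    5    5    5   12    5    5    5
 0.00    1    1    1    5    5    5   12    5    5    5
-0.05    0    1    7    3    1    1    1    9   10   10
-0.10    0    1    8    3    0    0    0   10   10   10
-0.15    1    2    1    1    0    3    3    2   10   12
-0.20    0    0    3    8    1    3    3    6    6   12
-0.25    0    0    3    8    3    0    0    8    6   12
-0.30    0    1    0    0    0    7    9    9   13    9
-0.35    0    1    1    0    0    7    9   17   25   25
-0.40    0    2    2    2    2    7    9   12   25   17
-0.45    0    2    2    2    1    7    9    9    9    9
```

```bash
python3 - <<'E'
import cv2
im=cv2.imread("pics/side0.png"); cv2.imwrite("pics/crop1.png",cv2.resize(im[110:330,220:400],None,fx=2.7,fy=2.7,interpolation=cv2.INTER_CUBIC))
E
```

```text
(no output)
```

View pics/crop1.png

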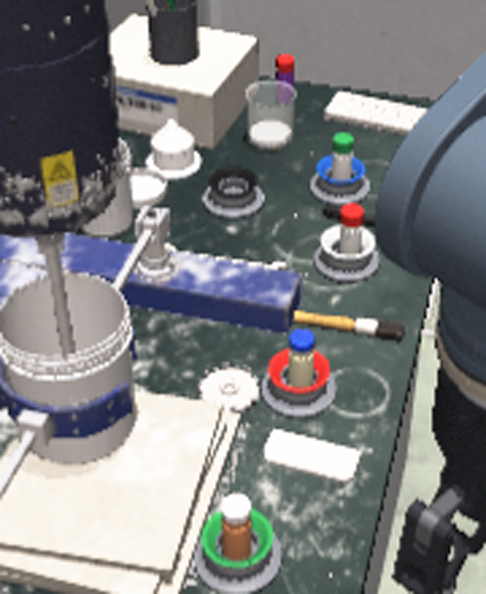

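The crop confirms the pairings, and the red cap on the white body is in the white stand. The mixer motor overhangs x>0.5, y 0.2 to 0.35, so I'll travel along x≈0.38 there. Next is refining positions with the wrist camera.

```bash
cat >> h.py <<'E'
DOWN=np.array([[-1.,0,0],[0,1,0],[0,0,-1]])
S=dict(green=(.436,.36),red=(.43,.152),white=(.423,-.064),blue=(.463,-.205),black=(.59,-.145))
def measure(W,xy,rad=.05):
    Q=W.reshape(-1,3);Q=Q[~np.isnan(Q).any(1)]
    Q=Q[np.hypot(*(Q[:,:2]-xy).T)<rad]
    T=Q[(Q[:,2]>.071)&(Q[:,2]<.082)]
    out=[]
    if len(T)>30: 
        c,r=cv2.minEnclosingCircle(T[:,:2].astype(np.float32)); out.append(("top",np.round(c,4),round(r,4),round(float(np.median(T[:,2])),4),len(T)))
    M=Q[(Q[:,2]>.028)&(Q[:,2]<.037)]
    if len(M)>30:
        c,r=cv2.minEnclosingCircle(M[:,:2].astype(np.float32)); out.append(("rim",np.round(c,4),round(r,4),round(float(np.median(M[:,2])),4),len(M)))
    return out
E
python3 - <<'E'
from h import *
manip.move_ptp([.36,.40,.27],DOWN)
for n,p in [("green",(.38,.36,.27)),("red",(.38,.152,.27)),("white",(.38,-.064,.27)),("blue",(.42,-.205,.27)),("black",(.54,-.145,.27))]:
    manip.move_l(p,max_speed=.25)
    im,W=cloud("wrist"); cv2.imwrite(f"pics/w_{n}.png",im[:,:,::-1])
    print(n,*[(k,measure(W,S[k])) for k in S],sep="\n  ")
print(manip.current_time(),manip.current_force(),manip.get_calibration("wrist")["t"])
E
```

```text
green
  ('green', [('top', array([0.4412, 0.3633]), 0.0123, 0.0763, 334), ('rim', array([0.4416, 0.3625]), 0.0313, 0.0319, 646)])
  ('red', [('top', array([0.4356, 0.1527]), 0.013, 0.0764, 365), ('rim', array([0.438 , 0.1534]), 0.0317, 0.0322, 671)])
  ('white', [('rim', array([ 0.4329, -0.0616]), 0.0318, 0.0323, 547)])
  ('blue', [])
  ('black', [('rim', array([ 0.5978, -0.1339]), 0.0284, 0.0326, 182)])
red
  ('green', [('top', array([0.4419, 0.3623]), 0.0132, 0.0762, 356), ('rim', array([0.4421, 0.3617]), 0.0315, 0.0318, 652)])
  ('red', [('top', array([0.4357, 0.153 ]), 0.0125, 0.0764, 338), ('rim', array([0.4379, 0.1541]), 0.0312, 0.032, 681)])
  ('white', [('top', array([ 0.4295, -0.0626]), 0.0134, 0.0772, 404), ('rim', array([ 0.4329, -0.063 ]), 0.0317, 0.0322, 663)])
  ('blue', [('top', array([ 0.4702, -0.2059]), 0.0139, 0.0773, 391), ('rim', array([ 0.4721, -0.2068]), 0.0319, 0.0323, 628)])
  ('black', [('rim', array([ 0.5953, -0.1452]), 0.0315, 0.0326, 291)])
white
  ('green', [('rim', array([0.4419, 0.3598]), 0.0312, 0.0317, 452)])
  ('red', [('top', array([0.4358, 0.1519])
[... 721 characters left out ...]
 0.013, 0.077, 379), ('rim', array([ 0.4716, -0.2062]), 0.0314, 0.032, 682)])
  ('black', [('rim', array([ 0.5956, -0.1449]), 0.0314, 0.0321, 581)])
black
  ('green', [])
  ('red', [('top', array([0.4362, 0.1518]), 0.0131, 0.0758, 514), ('rim', array([0.4382, 0.1529]), 0.0319, 0.0316, 908)])
  ('white', [('top', array([ 0.4298, -0.0632]), 0.013, 0.0768, 580), ('rim', array([ 0.4331, -0.063 ]), 0.0315, 0.0317, 1034)])
  ('blue', [('top', array([ 0.4698, -0.2061]), 0.0129, 0.0768, 503), ('rim', array([ 0.4714, -0.2063]), 0.0315, 0.0317, 999)])
  ('black', [('rim', array([ 0.5954, -0.1447]), 0.0311, 0.0319, 761)])
5.925 [ 0.22232543  0.64037301 -0.7532302 ] [ 0.14533166 -0.55933765  0.23167504]
```

Radii and heights match the given sizes to within 1 mm. First move: red vial from the white stand to black.

```bash
cat >> h.py <<'E'
V=dict(green=(.4415,.363),red=(.4357,.1525),white=(.4296,-.063),blue=(.470,-.206))  # vial tops by stand
C=dict(green=(.4418,.362),red=(.438,.1535),white=(.433,-.0627),blue=(.4716,-.2064),black=(.5955,-.1449))
ZT=.22; ZG=.059
def hop(a,b,v):
    """travel at ZT, round the motor via x=0.38 when crossing y 0.1..0.4"""
    if max(a[1],b[1])>.1:
        for p in ((.385,a[1]),(.385,b[1])): 
            manip.move_l([*p,ZT],max_speed=v)
    manip.move_l([*b,ZT],max_speed=v)
def place(src,dst,src_xy=None):
    s=np.array(src_xy if src_xy is not None else V[src]); d=np.array(C[dst])
    p=manip.current_ee_pos()
    manip.set_gripper(.65,40)
    hop(p[:2],s,.35)
    manip.move_l([*s,.10],max_speed=.2); manip.move_l([*s,ZG],max_speed=.06)
    manip.set_gripper(0.0,40)
    w=manip.current_grip_width(); f=manip.current_grip_force(); print("grip",w,f)
    if not (.2<w<.4 and f>5): print("BAD GRIP"); return False
    f0=manip.current_force()
    manip.move_l([*s,.10],max_speed=.08); manip.move_l([*s,ZT],max_speed=.2)
    print("lift",manip.current_grip_width(),manip.current_force()-f0)
    hop(s,d,.25)
    manip.move_l([*d,.115],max_speed=.2); f1=manip.current_force()
    for z in (.10,.09,.08,.07,ZG+.001):
        manip.move_l([*d,z],max_speed=.06)
        df=manip.current_force()-f1
        if np.abs(df).max()>12: print("CONTACT",z,df); 
        if np.abs(df).max()>12 and z>.065: return False
    print("down",manip.current_ee_pos(),df)
    manip.set_gripper(.62)
    manip.move_l([*d,.10],max_speed=.08); manip.move_l([*d,ZT],max_speed=.25)
    im,W=cloud("wrist"); print(src,"->",dst,measure(W,d),"t",manip.current_time())
    cv2.imwrite(f"pics/p_{src}_{dst}.png",im[:,:,::-1])
    return True
E
python3 - <<'E'
from h import *
place("white","black")
E
```

```text
grip 0.2774765035406711 39.01773523539305
lift 0.2776407970778331 [ 1.18562023 -1.44218158 -6.33119654]
down [ 0.59536292 -0.14482132  0.05952911] [-0.74494754  0.00263198  0.12198017]
white -> black [('top', array([ 0.595 , -0.1451]), 0.0129, 0.0771, 575), ('rim', array([ 0.5954, -0.1447]), 0.0312, 0.0319, 1049)] t 15.2333
```

```bash
python3 - <<'E'
from h import *
V["black"]=(.595,-.1451)
for a,b in [("green","white"),("blue","green"),("red","blue"),("black","red")]:
    if not place(a,b): break
E
```

```text
grip 0.2762775852611307 39.12718400359154
lift 0.27307371123453317 [ 0.46851056 -0.71177387 -4.89411256]
down [ 0.43289555 -0.06267613  0.05956592] [-0.61076953  0.30061706 -0.89010959]
green -> white [('top', array([ 0.4324, -0.0623]), 0.0123, 0.0763, 513), ('rim', array([ 0.4328, -0.0622]), 0.0314, 0.0319, 1082)] t 28.1667
grip 0.2769442314589391 39.21108305454254
lift 0.2716518815267471 [ 0.56114568 -1.0963681  -6.09342544]
down [0.44170817 0.36196158 0.05955664] [ 0.32007407 -0.80439249  0.47702555]
blue -> green [('top', array([0.4415, 0.3617]), 0.0129, 0.077, 571), ('rim', array([0.4517, 0.3627]), 0.0412, 0.032, 1226)] t 39.7
grip 0.2793891343995687 39.06595766544342
lift 0.28020536534769214 [ 0.37191209 -0.10524911 -4.48987696]
down [ 0.47151695 -0.20635565  0.05955144] [-0.38622308 -0.52234736 -0.15014807]
red -> blue [('top', array([ 0.4713, -0.206 ]), 0.0123, 0.0763, 518), ('rim', array([ 0.4717, -0.2059]), 0.0313, 0.0318, 1085)] t 51.1417
grip 0.2773044630752969 39.317710027098656
lift 0.2762102720413422 [ 0.73109438 -0.99190949 -4.86698053]
down [0.43794984 0.153471   0.05958593] [-1.21695041 -0.82781076  0.37049863]
black -> red [('top', array([0.4377, 0.1534]), 0.0129, 0.077, 567), ('rim', array([0.4378, 0.1538]), 0.0313, 0.0319, 1062)] t 62.0417
```

All five placings measure within 1 mm of the stand axis. I'll take one last look with the arm out of the way.

```bash
python3 - <<'E'
from h import *
p=manip.current_ee_pos(); manip.move_l([.37,p[1],.25],max_speed=.25); manip.move_l([.37,0,.3],max_speed=.25)
im,W=cloud("wrist")
for k in C: print(k,measure(W,C[k]))
im,_=cloud("side"); print(manip.look_for("side","glass_beaker"))
cv2.imwrite("pics/final.png",cv2.resize(im[110:330,220:400,::-1],None,fx=2.7,fy=2.7,interpolation=cv2.INTER_CUBIC))
E
```

```text
green [('top', array([0.4415, 0.3607]), 0.0137, 0.0765, 327), ('rim', array([0.4517, 0.363 ]), 0.0409, 0.032, 645)]
red [('top', array([0.4383, 0.1525]), 0.0135, 0.0769, 328), ('rim', array([0.438 , 0.1533]), 0.0318, 0.0318, 564)]
white [('top', array([ 0.4324, -0.062 ]), 0.0125, 0.0764, 290), ('rim', array([ 0.433 , -0.0626]), 0.0313, 0.0319, 580)]
blue [('top', array([ 0.4717, -0.2057]), 0.0132, 0.0767, 283), ('rim', array([ 0.4719, -0.2063]), 0.0312, 0.0322, 532)]
black []
[{'at': [0.5873, -0.2726, 0.0476], 'confidence': 0.88}]
```

View pics/final.png

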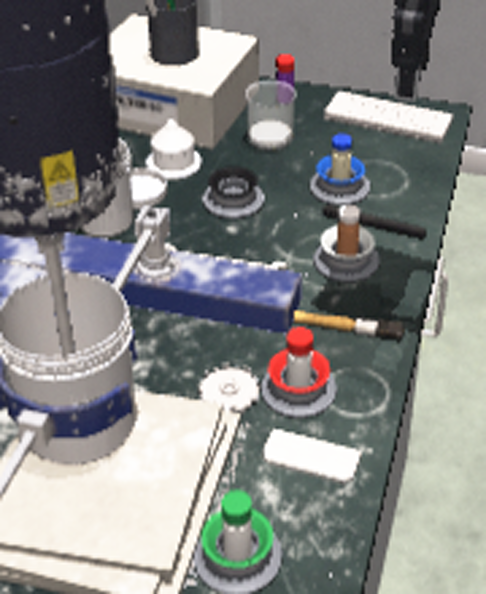

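In the crop, every cap matches its mouth: blue (341,170), white (347,240), red (299,365) and green (237,530). The black stand (233,188) is empty and the beaker (271,115) hasn't moved.

```bash
python3 -c "
from bench import manip
print(manip.sign_off())"
```

```text
the job is handed in; nothing more can be done
None
```

I handed the job in: all four vials measured seated and upright in their matching stands, the black stand is empty, and the beaker is where it stood; the sign-off call returned no verdict.

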